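Drive home the anchor pins of a rooftop hook rail

ROBOT

A 7-joint arm with a two-finger parallel gripper is mounted at the origin on the work surface. World frame = base frame: x ahead of the robot, y to its left, z up, the work surface at z = 0. Lengths are in m, angles in rad, forces in N, time in s.
With the tool pointing down it reaches from about 0.4 to 0.875 m from the base axis. Payload 19.3 kg.
Tool frame: the origin (TCP) lies at the very end of the fingers, on their centre line; the grasp point (between the pads) lies 19 mm behind it; z points along the fingers, y is the line along which they close (so a half turn about z gives the same grasp; the last joint's range is limited). The gripper opens to 85 mm and grips with 20 to 120 N. Pads are 22 mm wide; open, the fingers measure 114 mm over their backs; the gripper's body (76 mm by 85 mm) begins 54 mm behind the grasp point. The pads swing forward as they close: fully open they stand 13 mm farther back than shut.
Start: joints at [1.07, 0.521, -0.036, 1.599, 0.021, 1.021, -0.113], TCP at [0.261, -0.568, 0.231] pointing down, gripper open.
Joint ranges: [-2.91, 2.91], [-0.3, 2.13], [-1.5, 1.42], [0.17, 2.43], [-1.26, 4.41], [0.16, 1.93], [-2.52, 2.52]. Speed limits (rad/s): [1.89, 1.89, 2.39, 2.39, 3.01, 3.01, 3.01].

INTERFACE

Orientations are given as [roll, pitch, yaw] about the fixed x, y, z axes, in that order (R = Rz(yaw) Ry(pitch) Rx(roll)).
In Python, from workcell import bot gives the robot as it stands.
- The arm moves only by the tool jog_arm, never from a script. Its argument "motion" is a list of rows, each a list of 5 numbers: the shift along the tool's x, y, z scaled (see below), then the turn about the tool's z scaled (see below), then the opening, from 0 (shut) to 1 (fully open). A call has 1 to 12 rows; each row shifts and turns the commanded pose from where the row before left it, along the tool's axes as they then stand; what a row does not reach is not made up. The controller multiplies each number of a shift by 30 mm and each number of a turn by 0.08 rad. A row lasts 1/10 s, in which the tool goes at most 50 mm and 8.59 degrees, less where a joint would pass 70% of its speed; a pose out of reach is approached as far as the arm can. A call with a number of a shift or a turn outside -1 to 1 is refused whole. A call with a gripper value outside its range is refused whole. The fingers move at their own pace and stop on an object; "newtons" is the grip in N (left out, the last holds). Time passes only in rows, so rows that do not move let the fingers close. It gives the time, the measured TCP pose, the force, the opening and the grip force at its end, in the units of the state.
- bot.observe(): the state, without advancing time (a new reading comes with each control period).
- bot.grab_frame(name): name is "side" or "top" or "wrist"; returns a dict with "pixels" (480x640x3 uint8, red, green, blue), "fovy" (degrees; the focal length in pixels is half the picture's height over the tangent of half this angle, whatever the lens; pixels are square), "cx", "cy" (the principal point, pixels), "rvec" (rotation vector, rad) and "tvec" (3), from world to camera coordinates, as OpenCV has them; the wrist camera has in their place "mount" (4x4, takes a point from camera to tool coordinates, whose origin is the TCP and whose axes are the flange's). Camera axes: x right, y down, z forward; pixel columns grow to the right and rows downward; lengths in m; the calibration is good to about 2 mm. A picture is of the moment at which its call begins: read the wrist's pose just before it. There is no depth.
- bot.job_done(): hands the job in; it is judged then, once.
The state is a dict: "clock": time; "qpos": joint angles; "qd": joint speeds; "joint_efforts": joint torques, N m; "position": TCP position; "tool_rot": TCP orientation; "force": force on the tool from outside, world axes, zero at the start; "moment": the same for the moment, N m; "grip_width": finger opening in m; "finger_force": force on a finger pad.
Only numpy, scipy, OpenCV 4.12 (cv2) and the standard library are available. Lean on these libraries where they do the work, as an engineer would, in place of code of your own. Each camera call takes 0.05 s, during which the arm holds its last target. There are 200 camera calls.

TASK

The two front anchor pins of the hook rail's feet are standing up out of their holes. Take the rubber mallet and drive both fully home with brisk blows of its face (do not press them in slowly, and do not touch the pins with the gripper), leaving the jar and the scoop where they are. Then stand the mallet back on its striking face where you found it.

Things in the scene. Friction and masses are not known exactly. Their poses are not given: they have to be found in the camera images.
- rail: Steel hook rail fixed on the concrete ledge at the back: two square posts, 25 mm wide, 306 mm high, 400 mm apart along its own y. Origin on the ledge midway between the posts; x points away from the robot, z up. Each post has a steel foot plate 240 x 60 x 6 mm, from 180 mm in front of the post (-x, towards the robot) to 60 mm behind. The plates' rear pins, 42 mm behind the posts, are already home.
- rail_bar (a point): Middle of the rail's flat cross bar, 270 mm above the ledge (axes as the rail's). Two plastic hangers hang on its hooks on the robot's side: they fill the space 145 to 285 mm above the ledge, up to 65 mm in front of the posts and at most 35 mm outside them.
- pin_left_top (a point): Head of the left (+y) front anchor pin: a round steel mushroom head, 31 mm across and 9 mm thick, on a 12 mm shank. This point is the centre of the head's top. The pin stands 130 mm in front of the left post, at (-130, +200) mm in the rail's frame, and slides only up and down; fully home, the top of the head is 15 mm above the ledge.
- pin_right_top (a point): Head of the right (-y) front anchor pin, the same as the left one, at (-130, -200) mm in the rail's frame.
- pin_left (a joint): Gap (m) between the foot plate and the underside of the left pin's head: 0 is fully home; it starts between 0.018 and 0.030. The split shank springs against its hole and grips it with about 9 N of friction, so the pin stays where a blow leaves it and does not spring back.
- pin_right (a joint): The same for the right pin.
- mallet: Rubber mallet, about 0.45 kg, standing on a striking face with its handle level, left of, right of or between the rail's feet. Black round head 58 mm across, 92 mm tall; wooden handle 24 mm wide and 32 mm high in section, ending 176 mm from the head's axis. Origin at the centre of the face it stands on; z up along the head; the handle points along -x, roughly towards the robot.
- mallet_head (a point): Centre of the mallet's head, on its axis, 46 mm above the striking face (axes as the mallet's).
- mallet_grip (a point): Place to grip the handle: the middle of its section, 62 mm from the head's axis and 46 mm above the striking face (axes as the mallet's: handle along x, 24 mm wide along y). The mallet's centre of mass is about 17 mm from the head's axis.
- jar_mid (a point): Centre (half-way up) of an empty glass jar with a twist cap, 76 mm across and 110 mm tall, standing on the ledge.
- scoop_mid (a point): Middle of a lime plastic scoop lying on the ledge, 25 mm up: 205 mm long, its open pan (76 mm wide, 50 mm tall) reaching 100 mm along +x, its handle 105 mm along -x.
Things that resemble listed ones, but are neither listed nor needed, are in the scene too. Of the things shaped like the mallet, the rubber one is meant.

How it is judged:
On the way, in this order (a step that is already met when the one before it is completed fails the run):
1. one of the two pins is struck: it goes down faster than 0.05 m/s under the mallet (((velocity of joint pin_left below -0.05 m/s and contact force between mallet and pin_left above 0.5 N) or (velocity of joint pin_right below -0.05 m/s and contact force between mallet and pin_right above 0.5 N))).
2. with one pin driven to within 10 mm of home, the other is struck in the same way (((value of joint pin_right below 0.01 m and velocity of joint pin_left below -0.05 m/s and contact force between mallet and pin_left above 0.5 N) or (value of joint pin_left below 0.01 m and velocity of joint pin_right below -0.05 m/s and contact force between mallet and pin_right above 0.5 N))).
At the end, for the whole second after the job is handed in: Both front pins are home (less than 2 mm gap under each head), and the mallet stands at rest on its striking face (head within 0.12 rad of upright), its head's centre within 60 mm of where it started; the jar and the scoop are within 30 mm of where they started (value of joint each of pin_left, pin_right below 0.002 m and distance of mallet_head from where it was at the start of the episode below 0.06 m and angle between mallet_head's own z axis and vertical below 0.12 rad and linear speed of mallet below 0.02 m/s and distance of each of jar_mid, scoop_mid from where it was at the start of the episode below 0.03 m); the robot touches nothing.
It fails at once if the gripper's fingers or the arm touch a front pin (more than 1 N) (contact force between any of the fingers, the arm and pin_left above 1 N or contact force between any of the fingers, the arm and pin_right above 1 N).
It fails at once if the jar or the scoop is moved more than 30 mm or the jar tipped more than 0.3 rad (distance of any of jar_mid, scoop_mid from where it was at the start of the episode above 0.03 m or angle between jar_mid's own z axis and vertical above 0.3 rad).
It also fails if it takes over 58 s, if anything falls off the work surface, if the arm or the gripper's body presses on something with over 40 N, if the wrist force passes 120 N, or if a joint passes its speed limit or range.

## Working session

There is one attempt and no reset: what is moved stays moved. The work goes in short steps, Python scripts to look and compute and a tool call to move; the robot and the scene stay as the last step left them, time stands still between calls to the robot, and variables do not carry over. Pictures are saved under pics/ and viewed, at most 14 in all, crops included, and the job is handed in when it is done.

Besides the shell and the picture viewer there is one more tool, called after "Emit:" in YAML: its name, and indented under it one key for each argument. jog_arm: Moves the arm, as the interface text tells. Shifts and turns lie within -1 to 1; 1 stands for 30 mm of shift or 0.08 rad of turn. Its arguments: {"type":"object","properties":{"motion":{"type":"array","items":{"type":"array","items":{"type":"number"}}},"newtons":{"type":"number"}},"required":["motion"]}

```bash
mkdir -p pics; cat > h.py <<'E'
import numpy as np,cv2
from workcell import bot
from scipy.spatial.transform import Rotation as R
def snap(n,f):
    s=bot.observe(); d=bot.grab_frame(n); cv2.imwrite(f'pics/{f}.png',cv2.cvtColor(d['pixels'],cv2.COLOR_RGB2BGR))
    h,w=d['pixels'].shape[:2]; F=h/2/np.tan(np.radians(d['fovy'])/2)
    if 'mount' in d:
        T=np.eye(4);T[:3,:3]=R.from_euler('xyz',s['tool_rot']).as_matrix();T[:3,3]=s['position'];C=T@np.array(d['mount'])
    else:
        T=np.eye(4);T[:3,:3]=R.from_rotvec(np.ravel(d['rvec'])).as_matrix();T[:3,3]=np.ravel(d['tvec']);C=np.linalg.inv(T)
    np.savez(f'pics/{f}.npz',C=C,F=F,c=[d['cx'],d['cy']]); return d
def ray(f,u,v):
    z=np.load(f'pics/{f}.npz');C=z['C'];c=z['c'];d=C[:3,:3]@np.array([(u-c[0])/z['F'],(v-c[1])/z['F'],1]);return C[:3,3],d
def atz(f,u,v,h):
    o,d=ray(f,u,v);return o+d*(h-o[2])/d[2]
def tri(f,p,g,q):
    o,d=ray(f,*p);a,b=ray(g,*q);M=np.c_[d,-b];t=np.linalg.lstsq(M,a-o,rcond=None)[0];P=o+d*t[0];Q=a+b*t[1];return (P+Q)/2,np.linalg.norm(P-Q)
def proj(f,P):
    z=np.load(f'pics/{f}.npz');p=np.linalg.inv(z['C'])@np.r_[P,1];return p[:2]/p[2]*z['F']+z['c']
E
python3 - <<'E'
from h import *
for n in('top','side'):
    d=snap(n,n+'0');print(n,np.load(f'pics/{n}0.npz')['C'].round(3))
s=bot.observe();print(s)
E
```

```text
top [[ 0.017 -0.992  0.125  0.277]
 [-1.    -0.018 -0.009  0.004]
 [ 0.011 -0.124 -0.992  1.495]
 [ 0.     0.     0.     1.   ]]
side [[-0.977 -0.145  0.155  0.233]
 [-0.212  0.649 -0.731  0.951]
 [ 0.005 -0.747 -0.665  1.024]
 [ 0.     0.     0.     1.   ]]
{'clock': 0.1, 'qpos': array([ 1.06979249,  0.52195713, -0.0363428 ,  1.59990115,  0.02120642,
        1.02112543, -0.11278007]), 'qd': array([-0.00067582,  0.00061184, -0.00055938, -0.00102612,  0.00042243,
       -0.00132831, -0.00159025]), 'joint_efforts': array([ 4.63466640e-03, -9.28483343e+01,  1.98424682e+00, -3.70531869e+01,
        1.82471133e-02,  5.25243406e-03,  1.46942392e-05]), 'position': array([ 0.26085834, -0.56764494,  0.23079928]), 'tool_rot': array([-3.14058907e+00,  6.77925030e-05,  4.30828609e-01]), 'force': array([0.15240717, 0.66718192, 0.01744786]), 'moment': array([-0.02529748, -0.0635301 , -0.04251525]), 'finger_force': 0.0, 'grip_width': 0.08552979015196405}
```

View pics/top0.png

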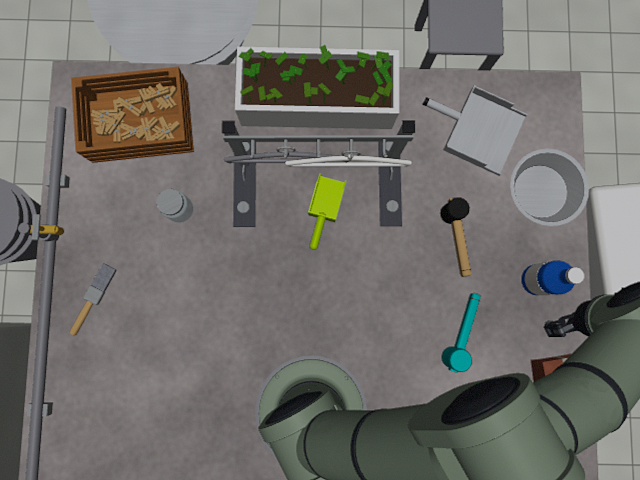

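View pics/side0.png

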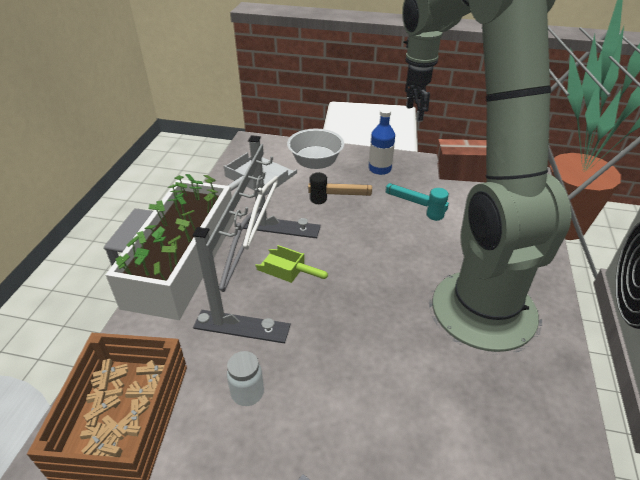

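Candidates for the mallet: the black head with a wooden handle at top (455,209) / side (318,188), and the teal one at top (458,359) / side (437,203). The black round head with a wooden handle fits the rubber mallet. Pin heads are at about top (243,206) and (392,206). I'll confirm all three in an enlarged crop.

```bash
python3 - <<'E'
from h import *
a=cv2.imread('pics/top0.png');b=cv2.imread('pics/side0.png')
c=lambda im,x,y,w,h,s:cv2.resize(im[y:y+h,x:x+w],None,fx=s,fy=s,interpolation=cv2.INTER_CUBIC)
r1=np.hstack([c(a,430,190,60,100,3),c(a,220,170,50,75,4)[:300],c(a,370,170,50,75,4)])
r2=np.hstack([c(b,295,160,90,50,4),c(b,250,305,50,50,4),c(b,280,215,50,50,4)][:3])
W=max(r1.shape[1],r2.shape[1]);p=lambda r:np.pad(r,((0,0),(0,W-r.shape[1]),(0,0)))
cv2.imwrite('pics/crop0.png',np.vstack([p(r1),p(r2)]))
for u,v,h in[(243,206,.04),(392,206,.04),(455,209,.092)]:print(atz('top0',u,v,h).round(3))
print(tri('top0',(243,206),'side0',(268,323)),tri('top0',(392,206),'side0',(304,225)))
E
```

```text
[0.536 0.191 0.04 ]
[ 0.544 -0.207  0.04 ]
[ 0.529 -0.362  0.092]
(array([0.53691014, 0.19276422, 0.02710824]), np.float64(0.002999209770168082)) (array([ 0.54561719, -0.21048887,  0.01505279]), np.float64(0.005217115349335161))
```

View pics/crop0.png

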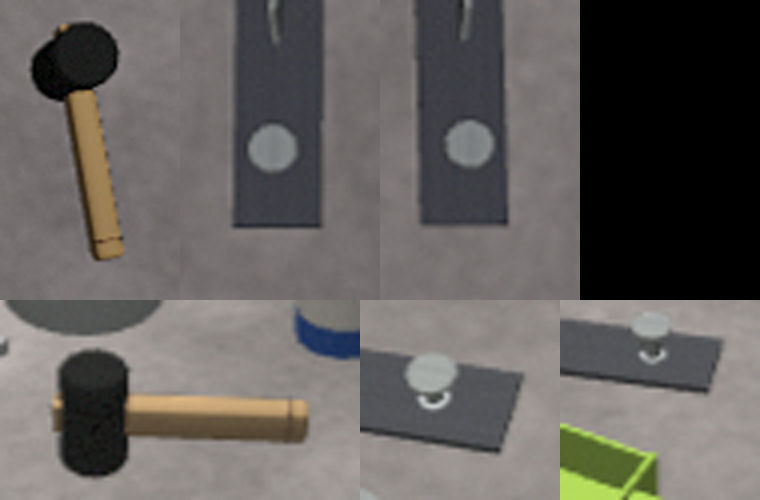

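The crop shows the black mallet standing on its face: head-top centre at about top (458.3,208.3), side (319,177), handle end at top (466,273). The pin heads are at top (243,207) and (392.5,206), side (268,323) and (303,221), both with a visible gap.

```bash
python3 - <<'E'
from h import *
L=tri('top0',(243,207),'side0',(268,322.5));Rr=tri('top0',(392.5,206),'side0',(303,221));M=tri('top0',(458.3,208.3),'side0',(318.7,177))
print(L,Rr,M)
m=atz('top0',458.3,208.3,.092);e=atz('top0',466,273,.062);print(m,e,np.linalg.norm((m-e)[:2]),np.degrees(np.arctan2(*(m-e)[1::-1])))
for u,v in[(243,207),(392.5,206)]:print(atz('top0',u,v,.04))
E
```

```text
(array([0.53531578, 0.1926678 , 0.02896269]), np.float64(9.558238692242983e-05)) (array([ 0.5453532 , -0.20917868,  0.03158272]), np.float64(0.0002100700398370612)) (array([ 0.53233186, -0.37177542,  0.08731447]), np.float64(0.00019708426293880163))
[ 0.53138352 -0.37053221  0.092     ] [ 0.36657669 -0.39609285  0.062     ] 0.1667772144084686 8.816022275540393
[0.53342006 0.19125436 0.04      ]
[ 0.54370542 -0.2079631   0.04      ]
```

Emit:
jog_arm:
  motion:
    - [0,-0.93,0,0,1]
    - [0,-0.93,0,0,1]
    - [0,-0.93,0,0,1]
    - [0.9,0,0,0,1]
    - [0.9,0,0,0,1]
    - [0.9,0,0,0,1]
    - [0.9,0,0,0,1]
    - [0.9,0,0,0,1]
    - [0.9,0,0,0,1]
    - [0.9,0,0,0,1]
    - [0.9,0,0,0,1]
    - [0.9,0,0,0,1]
  newtons: 120

```text
clock: 1.3
position: [0.4476, -0.3897, 0.231]
tool_rot: [-3.141, 0.0, 0.431]
force: [-0.5, -1.0, -0.0]
grip_width: 0.0852
finger_force: 0.0
```

Emit:
jog_arm:
  motion:
    - [0.5,0,0,0.9,1]
    - [0.5,0,0,0.9,1]
    - [0,0,0,0.9,1]
    - [0,0,0,0.76,1]
    - [0,0,0,0,1]
    - [0,0,0,0,1]

```text
clock: 1.9
position: [0.4744, -0.3788, 0.2311]
tool_rot: [-3.141, 0.0, 0.156]
force: [-0.5, 0.2, -0.3]
grip_width: 0.0855
finger_force: 0.0
```

```bash
python3 - <<'E'
from h import *
snap('wrist','w1');s=bot.observe();print(s['clock'],s['position'],s['tool_rot'])
m=np.array([.5315,-.3709]);a=.154;d=np.array([np.cos(a),np.sin(a)])
for P in [[*m,.092],[*(m-.062*d),.062],[*(m-.176*d),.062]]:print(proj('w1',P))
E
```

```text
1.95 [ 0.47439901 -0.37882089  0.23116681] [-3.14139976e+00  1.92566167e-04  1.55736011e-01]
[323.33017888 140.73010873]
[322.95599826 217.74134566]
[322.52791164 342.67798666]
```

View pics/w1.png

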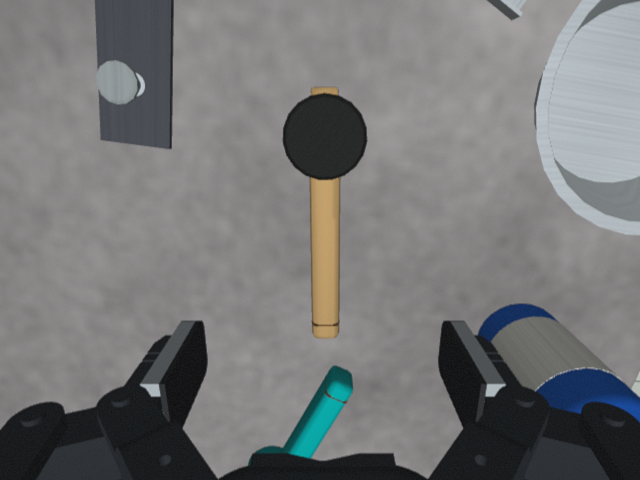

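The wrist view shows the head centre at (325,137) and the handle along u=325, end at v=337. That is within 3 mm of the estimate and aligned with the tool. The blue bottle is at right, so I'll check its clearance.

```bash
python3 - <<'E'
from h import *
print(tri('top0',(575,276),'side0',(386,113)), tri('w1',(325,137),'top0',(458.3,208.3)),atz('w1',325,137,.092),tri('w1',(118,82),'top0',(392.5,206)),tri('w1',(118,82),'side0',(303,221)))
for h in(.035,.04,.045):print(atz('w1',118,82,h))
E
```

```text
(array([ 0.35426689, -0.60786108,  0.21419367]), np.float64(0.0006281484376284382)) (array([ 0.53312217, -0.37215445,  0.08443132]), np.float64(0.0010814816478951655)) [ 0.53408267 -0.371623    0.092     ] (array([ 0.54503608, -0.20846212,  0.03547003]), np.float64(0.001043756261313131)) (array([ 0.54520596, -0.20726097,  0.03319985]), np.float64(0.0005092431849716194))
[ 0.54550881 -0.20804182  0.035     ]
[ 0.54566097 -0.21037832  0.04      ]
[ 0.54581312 -0.21271481  0.045     ]
```

Emit:
jog_arm:
  motion:
    - [-0.15,0.07,0,0,1]
    - [0,0,0.9,0,1]
    - [0,0,0.9,0,1]
    - [0,0,0.9,0,1]

```text
clock: 2.35
position: [0.47, -0.382, 0.1496]
tool_rot: [3.141, -0.0, 0.154]
force: [-0.1, -1.3, -1.4]
grip_width: 0.0853
finger_force: 0.0
```

Emit:
jog_arm:
  motion:
    - [0,0,0.9,0,1]
    - [0,0,0.9,0,1]
    - [0,0,0.9,0,1]
    - [0,0,0.9,0,1]
    - [0,0,0.58,0,1]
    - [0,0,0,0,1]
    - [0,0,0,0,0]
    - [0,0,0,0,0]
    - [0,0,0,0,0]
    - [0,0,0,0,0]
    - [0,0,0,0,0]
    - [0,0,0,0,0]
  newtons: 120

```text
clock: 3.55
position: [0.4706, -0.3817, 0.0257]
tool_rot: [3.141, -0.001, 0.154]
force: [-2.2, 2.5, 9.2]
grip_width: 0.0229
finger_force: 116.7
```

Emit:
jog_arm:
  motion:
    - [0,0,-0.5,0,0]
    - [0,0,-0.8,0,0]
    - [0,0,-0.8,0,0]
    - [0,0,-0.8,0,0]
    - [0,0,-0.6,0,0]
    - [0,0,0,0,0]
    - [0,0,0,0,0]

```text
clock: 4.25
position: [0.4702, -0.3815, 0.1299]
tool_rot: [3.141, -0.0, 0.154]
force: [0.6, -0.7, -5.5]
grip_width: 0.0227
finger_force: 118.2
```

```bash
python3 - <<'E'
from h import *
snap('wrist','w2');snap('side','s2');s=bot.observe();print(s['clock'],s['position'],s['tool_rot'],s['force'],s['grip_width'])
a=cv2.imread('pics/w2.png');b=cv2.imread('pics/s2.png')[60:300,220:460]
cv2.imwrite('pics/c2.png',np.hstack([a[:,100:540][:, :320+60],cv2.resize(b,(420,480))[:,:420]]))
E
```

```text
4.35 [ 0.46984555 -0.38117752  0.12890323] [-3.14045271e+00  1.19054698e-03  1.54137842e-01] [ 0.29406517 -0.19505336 -5.25746646] 0.022678702302837736
```

View pics/c2.png

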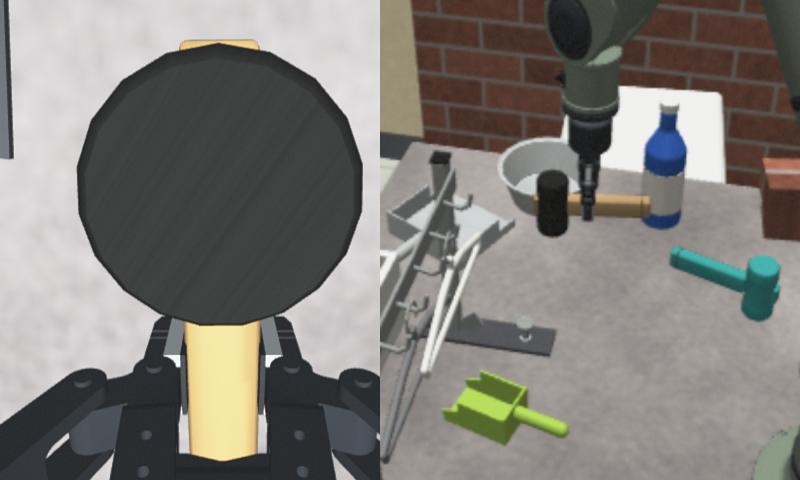

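The mallet is held level and upright; the head-top centre is at wrist pixel (320,184).

```bash
python3 - <<'E'
from h import *
h=atz('w2',320,184,.1289-.0257+.092);t=np.array([.46985,-.3812]);d=h[:2]-t;a=.154
o=np.array([np.cos(a)*d[0]+np.sin(a)*d[1],np.sin(a)*d[0]-np.cos(a)*d[1]]);print(h,o)
for P in([.545,-.208],[.5345,.192]):
    for off in(.064,):
        for yaw in(.154,.025):
            print(yaw,np.array(P)-off*np.array([np.cos(yaw),np.sin(yaw)]))
E
```

```text
[ 0.53687736 -0.37108198  0.1952    ] [0.06778615 0.00028319]
0.154 [ 0.48175741 -0.21781709]
0.025 [ 0.48102    -0.20959983]
0.154 [0.47125741 0.18218291]
0.025 [0.47052    0.19040017]
```

Emit:
jog_arm:
  motion:
    - [0.195,-0.89,0,0,0]
    - [0.195,-0.89,0,0,0]
    - [0.195,-0.89,0,0,0]
    - [0.195,-0.89,0,0,0]
    - [0.195,-0.89,0,0,0]
    - [0.195,-0.89,0,0,0]
    - [0,0,0,0,0]
    - [0,0,0,0,0]

```text
clock: 5.15
position: [0.4803, -0.2175, 0.1293]
tool_rot: [-3.141, 0.001, 0.155]
force: [0.4, -0.5, -3.7]
grip_width: 0.0226
finger_force: 118.6
```

```bash
python3 - <<'E'
from h import *
snap('side','s3');s=bot.observe();print(s['clock'],s['position'],s['tool_rot'],s['force'])
p=s['position'];a=s['tool_rot'][2];print('head',p[:2]+.0655*np.array([np.cos(a),np.sin(a)]),'face',p[2]-.0257)
cv2.imwrite('pics/c3.png',cv2.resize(cv2.imread('pics/s3.png')[120:270,230:400],None,fx=4,fy=4,interpolation=cv2.INTER_CUBIC))
E
```

```text
5.2 [ 0.48017988 -0.21823283  0.12934084] [-3.14139490e+00  9.88362341e-04  1.53972824e-01] [-1.1919753  -0.01793592 -4.57652987]
head [ 0.54490499 -0.20818741] face 0.10364084199576945
```

View pics/c3.png

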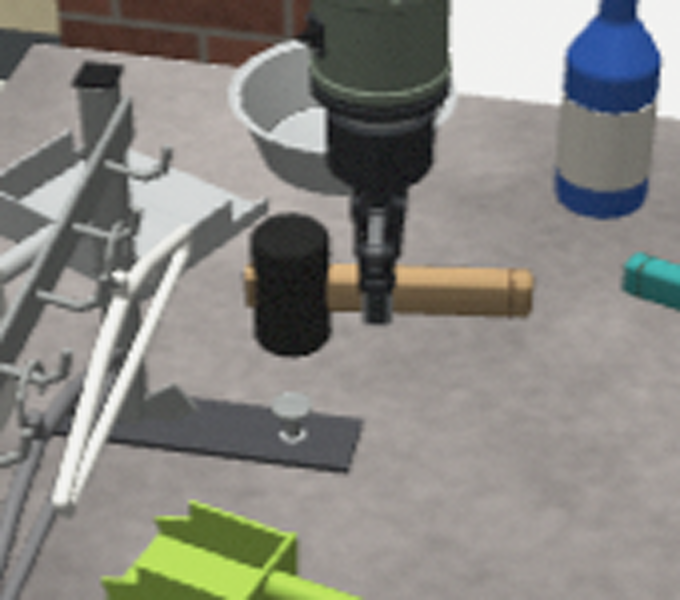

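The head, at crop (290,285), sits straight above the right pin at crop (291,405), clear of the hangers. Striking.

Emit:
jog_arm:
  motion:
    - [0,0,0.3,0,0]
    - [0,0,0.9,0,0]
    - [0,0,0.9,0,0]
    - [0,0,0.6,0,0]

```text
clock: 5.6
position: [0.4802, -0.2188, 0.047]
tool_rot: [3.141, 0.0, 0.153]
force: [-2.1, -0.1, 4.8]
grip_width: 0.0226
finger_force: 119.9
```

Emit:
jog_arm:
  motion:
    - [0,0,-0.9,0,0]
    - [0,0,0,0,0]
    - [0,0,0,0,0]

```text
clock: 5.9
position: [0.4804, -0.2185, 0.0755]
tool_rot: [3.141, -0.0, 0.153]
force: [0.2, 0.2, -5.0]
grip_width: 0.0225
finger_force: 119.3
```

Emit:
jog_arm:
  motion:
    - [0,0,0.4,0,0]
    - [0,0,0.8,0,0]

```text
clock: 6.1
position: [0.481, -0.2184, 0.0395]
tool_rot: [3.141, -0.002, 0.154]
force: [-14.2, -4.2, 49.1]
grip_width: 0.0229
finger_force: 127.2
```

Emit:
jog_arm:
  motion:
    - [0,0,-0.9,0,0]
    - [0,0,0,0,0]
    - [0,0,0,0,0]

```text
clock: 6.4
position: [0.4804, -0.218, 0.0661]
tool_rot: [3.142, -0.0, 0.154]
force: [-0.8, -0.1, -4.3]
grip_width: 0.0227
finger_force: 121.4
```

Emit:
jog_arm:
  motion:
    - [0,0,0.93,0,0]

```text
clock: 6.5
position: [0.4821, -0.2186, 0.0402]
tool_rot: [3.139, -0.004, 0.154]
force: [0.9, -0.8, -4.9]
grip_width: 0.0228
finger_force: 121.4
```

Emit:
jog_arm:
  motion:
    - [0,0,-0.9,0,0]
    - [0,0,-0.9,0,0]
    - [0,0,-0.9,0,0]
    - [0,0,-0.3,0,0]
    - [0,-0.8,0,0,0]
    - [0,-0.9,0,0,0]
    - [0,-0.9,0,0,0]
    - [0,0,0,0,0]

```text
clock: 7.3
position: [0.4679, -0.1375, 0.1278]
tool_rot: [-3.14, 0.001, 0.158]
force: [0.2, -0.2, -3.5]
grip_width: 0.0223
finger_force: 121.5
```

```bash
python3 - <<'E'
from h import *
snap('side','s4');snap('wrist','w4');s=bot.observe();print(s['clock'],s['position'],s['tool_rot'],s['force'])
c=cv2.resize(cv2.imread('pics/s4.png')[120:270,230:400],None,fx=3.2,fy=3.2,interpolation=cv2.INTER_CUBIC)
w=cv2.resize(cv2.imread('pics/w4.png'),(256,192));w=np.pad(w,((0,480-192),(0,0),(0,0)))
cv2.imwrite('pics/c4.png',np.hstack([c,w]))
E
```

```text
7.4 [ 0.46834886 -0.14048635  0.12814412] [-3.14140645e+00  6.59428173e-04  1.55146126e-01] [ 0.41887218  0.46265542 -4.01399889]
```

View pics/c4.png

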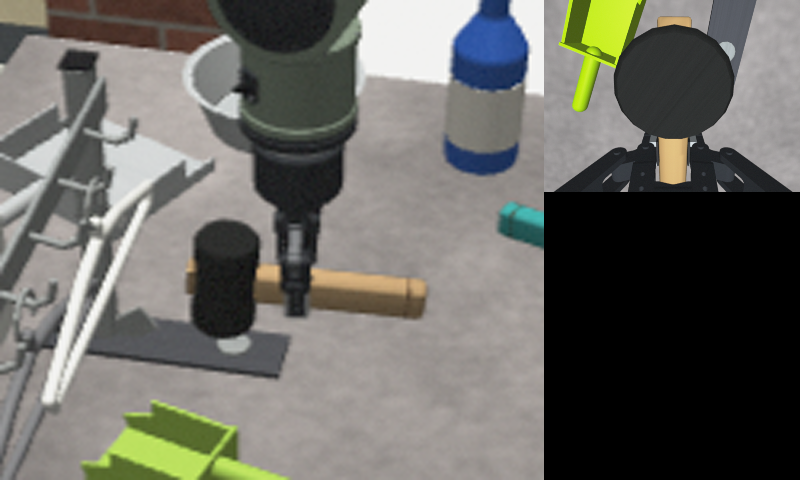

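The right pin's head at crop (233,343) now sits flat on its plate with no shank visible. The mallet is still nearly level. On to the left pin.

Emit:
jog_arm:
  motion:
    - [0.142,-0.885,0,0,0]
    - [0.142,-0.885,0,0,0]
    - [0.142,-0.885,0,0,0]
    - [0.142,-0.885,0,0,0]
    - [0.142,-0.885,0,0,0]
    - [0.142,-0.885,0,0,0]
    - [0.142,-0.885,0,0,0]
    - [0.142,-0.885,0,0,0]
    - [0.142,-0.885,0,0,0]
    - [0.142,-0.885,0,0,0]
    - [0.142,-0.885,0,0,0]
    - [0.142,-0.885,0,0,0]

```text
clock: 8.6
position: [0.4706, 0.1821, 0.1283]
tool_rot: [3.141, 0.0, 0.153]
force: [0.3, -0.3, -4.1]
grip_width: 0.0226
finger_force: 121.6
```

Emit:
jog_arm:
  motion:
    - [0,0,0,0,0]
    - [0,0,0,0,0]
    - [0,0,0,0,0]

```text
clock: 8.9
position: [0.4704, 0.1805, 0.1286]
tool_rot: [3.141, 0.0, 0.152]
force: [-0.2, -0.5, -3.9]
grip_width: 0.0224
finger_force: 121.6
```

```bash
python3 - <<'E'
from h import *
snap('side','s5');snap('top','t5');s=bot.observe();print(s['clock'],s['position'],s['tool_rot'],s['force'])
c=cv2.resize(cv2.imread('pics/s5.png')[200:350,190:340],(480,480),interpolation=cv2.INTER_CUBIC)
w=cv2.resize(cv2.imread('pics/s5.png')[195:255,270:330],(300,240),interpolation=cv2.INTER_CUBIC)
w2=cv2.resize(cv2.imread('pics/t5.png')[170:230,360:435],(300,240),interpolation=cv2.INTER_CUBIC)
cv2.imwrite('pics/c5.png',np.hstack([c,np.vstack([w,w2])]))
print(proj('s5',[.545,-.208,.015]),proj('s5',[.545,-.208,.02]))
E
```

```text
9.0 [0.47041012 0.18067064 0.12880597] [3.14121860e+00 2.48279177e-04 1.52290007e-01] [-0.32097007  0.23335574 -4.72935363]
[303.17191179 225.38926418] [303.13602033 224.15052828]
```

View pics/c5.png

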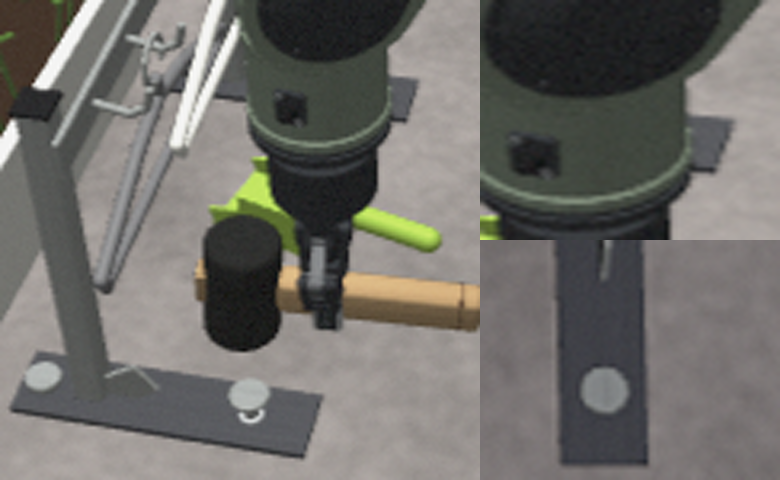

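The mallet head at crop (242,285) is above the left pin at crop (250,393). Strike, with the same sequence as before.

Emit:
jog_arm:
  motion:
    - [0,0,0.3,0,0]
    - [0,0,0.9,0,0]
    - [0,0,0.9,0,0]
    - [0,0,0.7,0,0]

```text
clock: 9.4
position: [0.4699, 0.1813, 0.0434]
tool_rot: [3.141, 0.001, 0.153]
force: [-1.6, -0.2, 5.2]
grip_width: 0.0226
finger_force: 123.0
```

Emit:
jog_arm:
  motion:
    - [0,0,-0.9,0,0]
    - [0,0,0,0,0]
    - [0,0,0,0,0]

```text
clock: 9.7
position: [0.4705, 0.1817, 0.0719]
tool_rot: [-3.141, -0.001, 0.154]
force: [-0.1, 0.4, -4.7]
grip_width: 0.0224
finger_force: 121.8
```

Emit:
jog_arm:
  motion:
    - [0,0,0.4,0,0]
    - [0,0,0.75,0,0]

```text
clock: 9.9
position: [0.4708, 0.182, 0.0371]
tool_rot: [-3.141, -0.002, 0.154]
force: [-0.4, -1.3, 4.4]
grip_width: 0.0231
finger_force: 123.0
```

Emit:
jog_arm:
  motion:
    - [0,0,-0.9,0,0]
    - [0,0,0,0,0]
    - [0,0,0,0,0]

```text
clock: 10.2
position: [0.4703, 0.1818, 0.0638]
tool_rot: [-3.141, -0.0, 0.154]
force: [0.1, -0.5, -4.4]
grip_width: 0.023
finger_force: 122.1
```

Emit:
jog_arm:
  motion:
    - [0,0,0.97,0,0]

```text
clock: 10.3
position: [0.472, 0.1825, 0.0367]
tool_rot: [-3.14, -0.005, 0.154]
force: [0.5, 0.3, -4.8]
grip_width: 0.0228
finger_force: 122.1
```

Emit:
jog_arm:
  motion:
    - [0,0,-0.97,0,0]
    - [0,0,0,0,0]
    - [0,0,0,0,0]

```text
clock: 10.6
position: [0.4704, 0.1819, 0.0642]
tool_rot: [-3.141, -0.001, 0.154]
force: [-0.3, 0.7, -4.8]
grip_width: 0.0226
finger_force: 122.4
```

Emit:
jog_arm:
  motion:
    - [0,0,1.0,0,0]
    - [0,0,0,0,0]

```text
clock: 10.8
position: [0.4697, 0.1818, 0.0326]
tool_rot: [3.142, 0.001, 0.154]
force: [0.8, 0.3, -4.2]
grip_width: 0.0225
finger_force: 122.6
```

Emit:
jog_arm:
  motion:
    - [0,0,-0.9,0,0]
    - [0,0,-0.9,0,0]
    - [0,0,-0.9,0,0]
    - [0,0,-0.6,0,0]
    - [0,0.9,0,0,0]
    - [0,0.9,0,0,0]
    - [0,0.9,0,0,0]
    - [0,0.9,0,0,0]
    - [0,0.9,0,0,0]
    - [0,0.9,0,0,0]
    - [0,0,0,0,0]
    - [0,0,0,0,0]

```text
clock: 12.0
position: [0.4947, 0.0213, 0.1338]
tool_rot: [-3.142, 0.0, 0.153]
force: [-1.0, 0.2, -4.0]
grip_width: 0.0227
finger_force: 122.3
```

```bash
python3 - <<'E'
from h import *
snap('side','s6');snap('top','t6');s=bot.observe();print(s['clock'],s['position'],s['tool_rot'],s['force'])
S=cv2.imread('pics/s6.png');z=lambda im,x,y,w,h:cv2.resize(im[y:y+h,x:x+w],(390,290),interpolation=cv2.INTER_CUBIC)
T=cv2.imread('pics/t6.png')
cv2.imwrite('pics/c6.png',np.vstack([np.hstack([z(S,230,298,67,50),z(S,270,200,67,50)]),np.hstack([z(S,200,120,201,150),z(T,210,160,67,50)])]))
for P in([.5345,.192],[.545,-.208]):
  for h in(.015,.018): print(proj('s6',[*P,h]))
E
```

```text
12.1 [0.49479023 0.02244337 0.13371058] [-3.14127445e+00  3.61144055e-05  1.54781500e-01] [-0.11199055  0.27596805 -4.18962125]
[268.75005148 325.88848828]
[268.66950723 325.13184903]
[303.17191179 225.38926418]
[303.15039522 224.64665446]
```

View pics/c6.png

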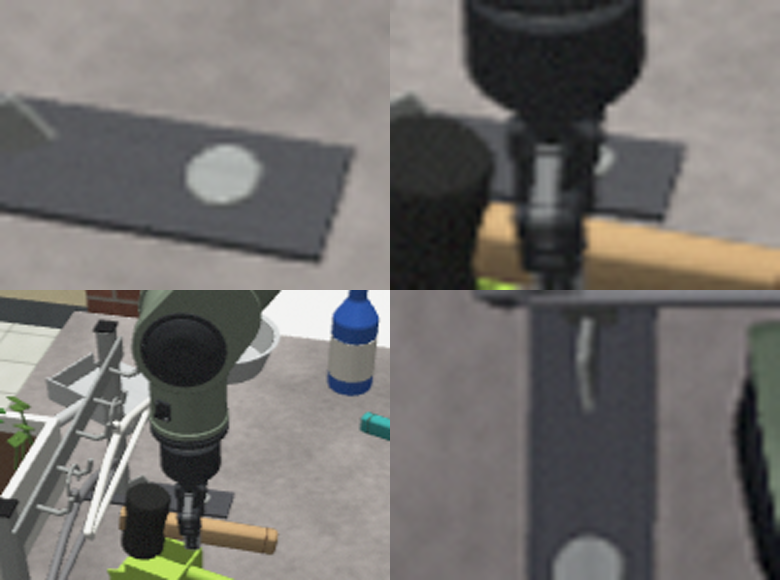

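Top-left panel: the left pin's head at crop (223,174), i.e. side pixel (268.3,328), lies flat on its plate. Bottom-left panel: the mallet's handle droops slightly. I'll return over the mallet's spot, then check both pins against the home rear pins at sub-pixel accuracy.

Emit:
jog_arm:
  motion:
    - [-0.205,0.94,0,0,0]
    - [-0.205,0.94,0,0,0]
    - [-0.205,0.94,0,0,0]
    - [-0.205,0.94,0,0,0]
    - [-0.205,0.94,0,0,0]
    - [-0.205,0.94,0,0,0]
    - [-0.205,0.94,0,0,0]
    - [-0.205,0.94,0,0,0]
    - [-0.205,0.94,0,0,0]
    - [-0.205,0.94,0,0,0]
    - [-0.205,0.94,0,0,0]
    - [-0.205,0.94,0,0,0]

```text
clock: 13.3
position: [0.4743, -0.3241, 0.1336]
tool_rot: [-3.141, -0.0, 0.156]
force: [0.2, 0.7, -4.0]
grip_width: 0.0226
finger_force: 122.3
```

Emit:
jog_arm:
  motion:
    - [-0.205,0.94,0,0,0]
    - [-0.205,0.94,0,0,0]
    - [0,0,0,0,0]
    - [0,0,0,0,0]
    - [0,0,0,0,0]

```text
clock: 13.8
position: [0.4711, -0.3801, 0.1334]
tool_rot: [-3.141, -0.0, 0.156]
force: [0.4, 0.6, -3.8]
grip_width: 0.0225
finger_force: 122.3
```

```bash
python3 - <<'E'
from h import *
snap('side','s7');snap('wrist','w7');s=bot.observe();print(s['clock'],s['position'],s['tool_rot'],s['force'])
L=np.array([.5345,.192]);Rr=np.array([.545,-.208]);a=np.arctan2(-(L-Rr)[0],(L-Rr)[1]);ex=np.array([np.cos(a),np.sin(a)])
def blob(f,P):
    g=cv2.cvtColor(cv2.imread(f'pics/{f}.png'),cv2.COLOR_BGR2GRAY);u,v=proj(f,P).round().astype(int)
    c=g[v-9:v+11,u-11:u+12].astype(float);c=cv2.resize(c,None,fx=8,fy=8,interpolation=cv2.INTER_CUBIC)
    n,l,st,ce=cv2.connectedComponentsWithStats((c>125).astype(np.uint8));
    i=min(range(1,n),key=lambda i:np.hypot(*(ce[i]-[92,80]))+(1e3 if st[i,4]<1500 else 0))
    q=(ce[i]+.5)/8-.5+[u-11,v-9];return (q-proj(f,P)).round(2),st[i,2:4]/8
for n,P in(('L',L),('R',Rr)):
  for f in('s7','s6','s4','s0' if 0 else 'side0'):
    for k,Q in(('front',P),('rear',P+.172*ex)):
      try:print(n,f,k,*blob(f,[*Q,.015]))
      except Exception as e:print(n,f,k,'x')
S=cv2.imread('pics/s7.png');z=lambda im,x,y,w,h:cv2.resize(im[y:y+h,x:x+w],(390,290),interpolation=cv2.INTER_CUBIC)
cv2.imwrite('pics/c7.png',np.vstack([np.hstack([z(S,230,298,67,50),z(S,270,200,67,50)]),np.hstack([z(S,270,100,134,100),cv2.resize(cv2.imread('pics/w7.png'),(390,290))])]))
E
```

```text
13.9 [ 0.47103377 -0.38031048  0.13356344] [-3.14112188e+00 -1.05241054e-04  1.55686639e-01] [ 0.47914446 -0.59380637 -3.77131818]
L s7 front [-0.89  1.66] [12.625 10.125]
L s7 rear [-4.01 -1.79] [17.25  18.875]
L s6 front [-0.88  1.65] [12.875 10.25 ]
L s6 rear [-3.95 -1.76] [17.375 18.875]
L s4 front [ 0.14 -3.84] [23.    15.625]
L s4 rear [-3.99 -1.76] [17.25  18.875]
L side0 front [ 0.22 -4.9 ] [23.   11.25]
L side0 rear [-4.04 -1.8 ] [17.125 18.75 ]
R s7 front [-0.54  1.35] [10.5   6.75]
R s7 rear [1.59 0.61] [23. 20.]
R s6 front [ 7.76 -5.78] [8.375 8.125]
R s6 rear [1.52 0.59] [23. 20.]
R s4 front [-0.34  1.93] [10.625  5.75 ]
R s4 rear [1.53 0.6 ] [23. 20.]
R side0 front [ 0.52 -6.23] [23.   8.5]
R side0 rear [1.63 0.62] [23. 20.]
```

View pics/c7.png

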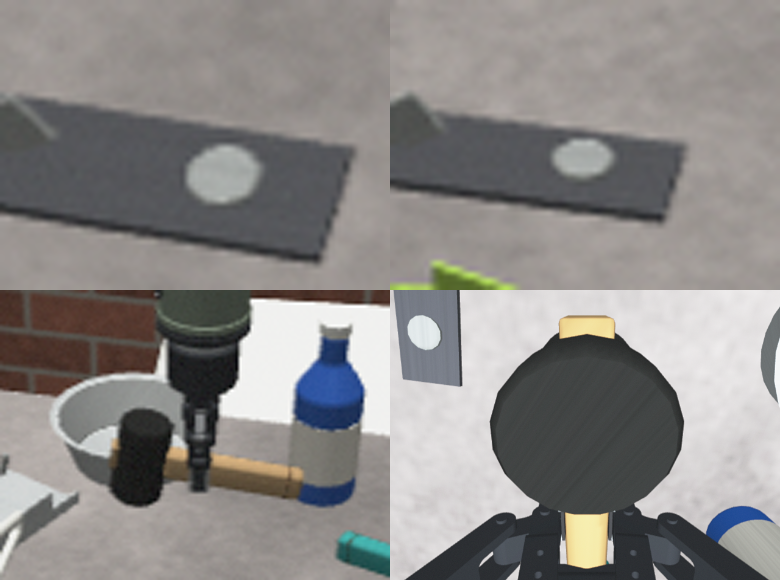

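Both pin heads lie flat on their plates, with side-image residuals agreeing (about +1.5 px, the bias from the visible head rim). The right pin also carried 49 N without moving. The mallet has pitched about 0.15 rad in the grip, head up. I'll lower it to placing height and ease the grip so the head can droop flat.

Emit:
jog_arm:
  motion:
    - [0,0,0.8,0,0]
    - [0,0,0.8,0,0]
    - [0,0,0.8,0,0]
    - [0,0,0.6,0,0]
    - [0,0,0.3,0,0]
    - [0,0,0.2,0,0]
    - [0,0,0,0,0]

```text
clock: 14.6
position: [0.4706, -0.3813, 0.0284]
tool_rot: [-3.141, 0.0, 0.154]
force: [0.3, 0.3, -4.5]
grip_width: 0.0228
finger_force: 122.5
```

Emit:
jog_arm:
  motion:
    - [0,0,0,0,0]
    - [0,0,0,0,0]
    - [0,0,0,0,0]
    - [0,0,0,0,0]
    - [0,0,0,0,0]
    - [0,0,0,0,0]
    - [0,0,0,0,0]
    - [0,0,0,0,0]
  newtons: 20

```text
clock: 15.4
position: [0.4705, -0.3816, 0.0285]
tool_rot: [-3.142, 0.0, 0.154]
force: [-0.4, -1.0, -4.2]
grip_width: 0.0228
finger_force: 122.5
```

```bash
python3 - <<'E'
from h import *
snap('side','s8');s=bot.observe();print(s['clock'],s['position'],s['tool_rot'],s['force'],s['moment'])
z=lambda im:cv2.resize(im[140:220,280:400],(780,520),interpolation=cv2.INTER_CUBIC)[:,:400+380]
cv2.imwrite('pics/c8.png',np.vstack([cv2.resize(z(cv2.imread(f'pics/{n}.png')),(450,300)) for n in('s8','side0')]))
E
```

```text
15.45 [ 0.47050497 -0.38158864  0.02847041] [-3.14156653e+00  1.86173361e-05  1.53979795e-01] [-0.11424846  0.18913903 -3.86915156] [-0.06320735  0.19645547 -0.03239013]
```

View pics/c8.png

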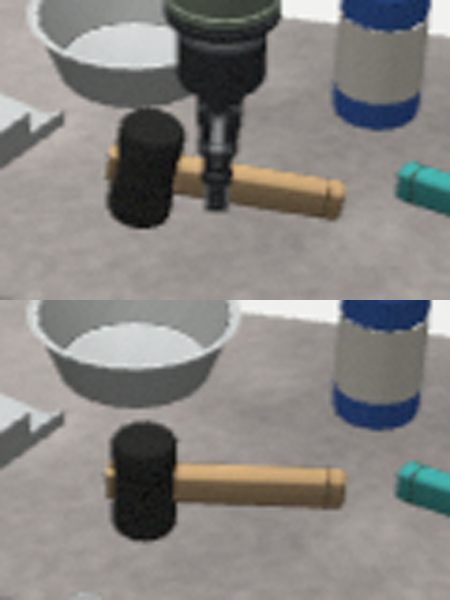

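The mallet in the top panel is still pitched by about 0.15 rad, against level in the start picture below; the grip did not ease. I'll lower it until its rear edge touches, then open so it tips forward flat (its centre of mass is ahead of that edge).

Emit:
jog_arm:
  motion:
    - [0,0,0.1,0,0]
    - [0,0,0.07,0,0]
    - [0,0,0,0,0]

```text
clock: 15.75
position: [0.4703, -0.3814, 0.0229]
tool_rot: [-3.141, 0.001, 0.154]
force: [-0.5, -0.5, -4.8]
grip_width: 0.0229
finger_force: 122.5
```

Emit:
jog_arm:
  motion:
    - [0,0,0.05,0,0]
    - [0,0,0,0,0]

```text
clock: 15.95
position: [0.4704, -0.3815, 0.0217]
tool_rot: [-3.141, 0.0, 0.154]
force: [0.1, 0.9, -2.8]
grip_width: 0.0225
finger_force: 122.5
```

Emit:
jog_arm:
  motion:
    - [0,0,0,0,0.4]
    - [0,0,0,0,0.4]
    - [0,0,0,0,0.4]
    - [0,0,0,0,0.4]
    - [0,0,0,0,1]
    - [0,0,0,0,1]
    - [0,0,0,0,1]
    - [0,0,0,0,1]
    - [0,0,0,0,1]
    - [0,0,0,0,1]

```text
clock: 16.95
position: [0.4705, -0.3816, 0.0219]
tool_rot: [-3.142, 0.0, 0.154]
force: [0.1, 0.1, 1.0]
grip_width: 0.0853
finger_force: 0.0
```

Emit:
jog_arm:
  motion:
    - [0,0,-0.5,0,1]
    - [0,0,-0.9,0,1]
    - [0,0,-0.9,0,1]
    - [0,0,-0.9,0,1]
    - [0,0,-0.9,0,1]
    - [0,0,-0.9,0,1]
    - [0,0,-0.9,0,1]
    - [0,0,-0.9,0,1]
    - [0,0,0,0,1]
    - [0,0,0,0,1]
    - [0,0,0,0,1]

```text
clock: 18.05
position: [0.4701, -0.3813, 0.2256]
tool_rot: [-3.141, 0.001, 0.154]
force: [-0.2, -0.1, -0.2]
grip_width: 0.0853
finger_force: 0.0
```

```bash
python3 - <<'E'
from h import *
snap('side','s9');snap('wrist','w9');s=bot.observe();print(s['clock'],s['position'],s['tool_rot'],s['force'])
w=cv2.resize(cv2.imread('pics/w9.png'),(400,300))
z=cv2.resize(cv2.imread('pics/s9.png')[140:230,280:400],(400,300),interpolation=cv2.INTER_CUBIC)
cv2.imwrite('pics/c9.png',np.hstack([w,z]))
a,b=[cv2.cvtColor(cv2.imread(f'pics/{n}.png')[155:215,295:380],cv2.COLOR_BGR2GRAY).astype(float) for n in('side0','s9')]
for g in(a,b):
    m=(g<45);y,x=np.nonzero(m);k=y<200;print('dark',m.sum(),x.mean()+295,y.mean()+155,x.max()+295,y.min()+155,y.max()+155)
E
```

```text
18.15 [ 0.47014177 -0.38135762  0.22523354] [-3.14070165e+00  9.44887295e-04  1.53961025e-01] [-0.24019154 -0.40774869  0.54012409]
dark 388 318.25 189.71649484536084 326 174 203
dark 385 316.3922077922078 189.63636363636363 324 174 203
```

View pics/c9.png

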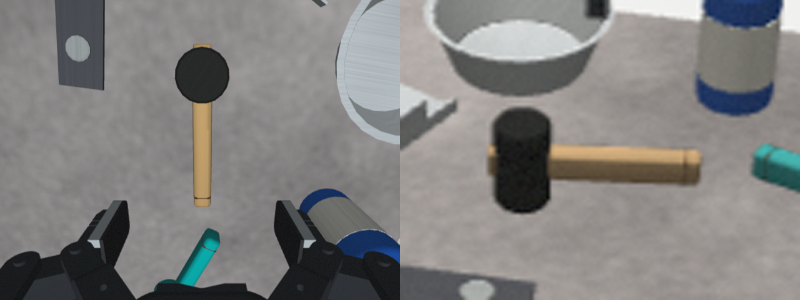

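The mallet stands upright and level at its place, about 4 mm off. One last numeric comparison of the left front pin with its home rear pin.

```bash
python3 - <<'E'
from h import *
g=cv2.cvtColor(cv2.imread('pics/s9.png'),cv2.COLOR_BGR2GRAY)
def cen(u,v,r=8):
    c=cv2.resize(g[v-r:v+r+1,u-r:u+r+1],None,fx=8,fy=8,interpolation=cv2.INTER_CUBIC)
    n,l,st,ce=cv2.connectedComponentsWithStats((c>120).astype(np.uint8));i=l[r*8+4,r*8+4];return (ce[i]+.5)/8-.5+[u-r,v-r],st[i,2:4]/8
f,sf=cen(268,328);b,sb=cen(203,318);r,sr=cen(303,227);print(f,sf,b,sb,r,sr)
for h in(.013,.015,.017):
    F=atz('s9',*f,h);B=atz('s9',*b,.015);Rr=atz('s9',*r,h);print(h,F,B,np.linalg.norm((F-B)[:2]),Rr,np.linalg.norm((F-Rr)[:2]))
    d=(F-Rr)[:2];print(' rear-front along rail x,y', (B-F)[:2]@np.array([d[1],-d[0]])/np.linalg.norm(d),(B-F)[:2]@d/np.linalg.norm(d))
E
```

```text
[267.86627636 327.54167959] [12.875 10.25 ] [200.80437867 315.83446673] [14.375 11.875] [302.62675333 226.72834018] [10.5   6.75]
0.013 [0.53573627 0.1960059  0.013     ] [0.71380593 0.19838164 0.015     ] 0.17808550450646057 [ 0.54570771 -0.20368654  0.013     ] 0.39981680281282367
 rear-front along rail x,y 0.17807351941114555 -0.002066059013911871
0.015 [0.53513721 0.19750053 0.015     ] [0.71380593 0.19838164 0.015     ] 0.17867088716623067 [ 0.54508892 -0.20140095  0.015     ] 0.3990255938840084
 rear-front along rail x,y 0.17863511452103298 -0.0035751616502419314
0.017 [0.53453816 0.19899515 0.017     ] [0.71380593 0.19838164 0.015     ] 0.1792688218455294 [ 0.54447013 -0.19911536  0.017     ] 0.3982343849551929
 rear-front along rail x,y 0.1791967096309205 -0.005084264286572319
```

```bash
python3 -c "
from workcell import bot
print(bot.job_done())"
```

```text
the job is handed in; nothing more can be done
None
```

I drove both front pins down with mallet blows and stood the mallet back on its face about 4 mm from where it was. The job is handed in at about 18 s, but no verdict came back; from the side pictures both pins look fully home, though half a pixel there is the 2 mm limit.

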